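# Shut and clip the induction chamber

### The job

Close the small clear induction chamber: with the fingertips, push its raised lid all the way down, and only then push the clip on its front fully home against the chamber. Only push: do not lift anything, do not slam the lid, do not press hard or shove the chamber along the bench, and leave the things standing round it where they are.

Things in the scene. Friction and masses are not known exactly. Their poses are not given: they have to be found in the camera images.
- chamber: Small clear rectangular induction chamber with a coloured rim, standing loose on the bench, about 1.5 kg, on the bench with friction about 0.6. 132 mm (x) by 193 mm (y), 106 mm high to the top of the shut lid; a hose spigot in the middle of the lid rises 24 mm more. Origin at the centre of its underside; x points from its front (clip side, toward the robot) to its back (lid hinge side), y along the hinge, z up.
- chamber_lid (a joint): Angle of the lid about the horizontal hinge along the chamber's back top edge, rad: 0 is shut flat, 1.5 fully open, starts between 0.7 and 1.3 (leaning toward the front, outside facing up and back). The lid is a flat plate 123 mm (front to back) x 193 mm x 6 mm. Its stiff hinge holds it at any angle; pushing it shut takes 0.2 to 1.2 N at the front edge, more nearer the hinge.
- chamber_clip (a joint): Angle of the front clip, rad: 0 is home (upright, flat on the chamber front), grows as its top tips outward; starts 0.35 to 0.65, stays where left. A smooth slippery tab in mid-front, 24 mm wide (chamber y), 34 tall, 4 thick, 21 mm of it above its hinge; a level push toward the chamber's back on its top edge turns it with 1.5 to 3 N. Clip and lid never block each other.
- lid_hinge (a point): point on the lid's hinge axis, middle of its length; in the chamber's frame (62.5, 0, 101) mm. The hinge axis is the chamber's y. The lid's outer face lies 5 mm beyond this axis.
- lid_edge (a point): middle of the lid's front edge, on the outer (upper) face; moves with the lid, 123 mm from the hinge
- clip_hinge (a point): point on the clip's hinge axis, middle of its width; in the chamber's frame (-60.5, 0, 79) mm. The axis is the chamber's y.
- clip_tip (a point): middle of the clip's top edge on its outer face; moves with the clip; when home it lies at (-65, 0, 100) mm in the chamber's frame, 4 mm in front of the shut lid's edge
- gauze: Bystander, loose, not to be disturbed: banded pack of white gauze, lying flat, 58 x 87 x 28 mm; origin at the centre of its underside
- timer: Bystander, loose, not to be disturbed: white digital timer standing on its foot, 66 x 62 x 64 mm high; origin at the centre of its underside
- bottle: Bystander, loose, not to be disturbed: brown round bottle with a dark cap, 62 mm across, 136 mm high; origin at the centre of its underside
- cone: Bystander, loose, not to be disturbed: small cone-shaped blue-grey nose cone standing upright, 34 mm across, 49 mm high; origin at the centre of its underside
- forceps: Bystander, loose, not to be disturbed: steel forceps lying flat in front of the chamber, 146 mm long, 18 mm wide, 10 mm high; origin at the centre of the underside, length along its y axis
- syringe: Bystander, loose, not to be disturbed: capped 5 ml syringe lying flat in front of the chamber, 125 mm long, 29 mm wide, 14 mm high; origin at the centre of the underside, length along its y axis

How it is judged:
On the way, in this order (a step that is already met when the one before it is completed fails the run):
1. the lid is pushed shut while the clip is still open (value of joint chamber_lid below 0.04 rad and value of joint chamber_clip above 0.2 rad), for 0.2 s.
2. the clip is pushed home with the lid shut (value of joint chamber_lid below 0.04 rad and value of joint chamber_clip below 0.1 rad), for 0.2 s.
At the end, for the whole second after the job is handed in: The lid is shut (within 0.04 rad, 5 mm at its front edge), the clip home (within 0.1 rad, 2 mm at its top edge), and the chamber stands flat and still within 40 mm of where it started (all of step 2 and angle between chamber's own z axis and vertical below 0.05 rad and distance of chamber from where it was at the start of the episode below 0.04 m and linear speed of chamber below 0.02 m/s); the robot touches nothing.
It fails at once if the chamber is lifted or tipped (height (world z) of chamber above 0.015 m or angle between chamber's own z axis and vertical above 0.12 rad).
It fails at once if the chamber is shoved more than 40 mm along the bench (distance of chamber from where it was at the start of the episode above 0.04 m).
It fails at once if the lid is slammed (faster than 4 rad/s) (velocity of joint chamber_lid below -4 rad/s).
It fails at once if the robot presses on the chamber with more than 40 N (contact force between any of the fingers, the arm and chamber above 40 N).
It fails at once if a bystander is moved more than 25 mm, lifted or knocked over (distance of any of gauze, timer, bottle, cone, forceps, syringe from where it was at the start of the episode above 0.025 m or angle between any of gauze, timer, bottle, cone, forceps, syringe's own z axis and vertical above 0.5 rad).
It also fails if it takes over 50 s, if anything falls off the work surface, if the arm or the gripper's body presses on something with over 40 N, if the wrist force passes 120 N, or if a joint passes its speed limit or range.

### The arm

A 7-joint arm with a two-finger parallel gripper is mounted at the origin on the work surface; the furniture and walls round the work are solid. World frame = base frame: x ahead of the robot, y to its left, z up, the work surface at z = 0. Lengths are in m, angles in rad, forces in N, time in s.
With the tool pointing down it reaches from about 0.4 to 0.875 m from the base axis. Payload 19.3 kg.
Tool frame: the origin (TCP) lies at the very end of the fingers, on their centre line; the grasp point (between the pads) lies 19 mm behind it; z points along the fingers, y is the line along which they close (so a half turn about z gives the same grasp; the last joint's range is limited). The gripper opens to 85 mm and grips with 20 to 120 N. Pads are 22 mm wide; open, the fingers measure 114 mm over their backs; the gripper's body (76 mm by 85 mm) begins 54 mm behind the grasp point. The pads swing forward as they close: fully open they stand 13 mm farther back than shut.
Start: joints at [-1.393, 0.521, -0.036, 1.599, 0.021, 1.021, -0.113], TCP at [0.153, 0.606, 0.191] pointing down, gripper open.
Joint ranges: [-2.91, 2.91], [-0.3, 2.13], [-1.5, 1.42], [0.17, 2.43], [-1.26, 4.41], [0.16, 1.93], [-2.52, 2.52]. Speed limits (rad/s): [1.89, 1.89, 2.39, 2.39, 3.01, 3.01, 3.01].

### API

Orientations are given as [roll, pitch, yaw] about the fixed x, y, z axes, in that order (R = Rz(yaw) Ry(pitch) Rx(roll)).
In Python, from workcell import bot gives the robot as it stands.
- The arm moves only by the tool servo_tool, never from a script. Its argument "plan" is a list of rows, each a list of 7 numbers: the finger opening in cm, from 0 to 8.54, then the shift along the tool's x, y, z in cm, then the turn, a rotation vector about the tool's x, y, z in degrees. In form: [[fingers, x, y, z, wx, wy, wz], ...]. A call has 1 to 10 rows; each row is the pose to reach, as a shift and turn from the pose commanded when the call began, along the tool's axes at that moment; what a row does not reach only later rows make up. A row lasts 1/10 s, in which the tool goes at most 50 mm and 8.59 degrees, less where a joint would pass 70% of its speed; a pose out of reach is approached as far as the arm can. A call with a gripper value outside its range is refused whole. The fingers move at their own pace and stop on an object; "force" is the grip in N (left out, the last holds). Time passes only in rows, so rows that repeat a pose let the fingers close. It gives the time, the measured TCP pose, the force, the opening and the grip force at its end, in the units of the state.
- bot.observe(): the state, without advancing time (a new reading comes with each control period).
- bot.grab_frame(name): name is "scene" or "top"; returns a dict with "frame" (420x560x3 uint8, blue, green, red), "mtx" (3x3 intrinsics, pixels), "R" (3x3) and "t" (3): a world point X has camera coordinates R X + t. Camera axes: x right, y down, z forward; pixel columns grow to the right and rows downward; lengths in m; the calibration is good to about 2 mm. A picture is of the moment at which its call begins. There is no depth.
- bot.job_done(): hands the job in; it is judged then, once.
The state is a dict: "clock": time; "qpos": joint angles; "qd": joint speeds; "joint_efforts": joint torques, N m; "position": TCP position; "tool_rot": TCP orientation; "force": force on the tool from outside, world axes, zero at the start; "moment": the same for the moment, N m; "grip_width": finger opening in m; "finger_force": force on a finger pad.
Only numpy, scipy, OpenCV 4.12 (cv2) and the standard library are available. Lean on these libraries where they do the work, as an engineer would, in place of code of your own. Each camera call takes 0.05 s, during which the arm holds its last target. There are 200 camera calls.

## Working session

There is one attempt and no reset: what is moved stays moved. The work goes in short steps, Python scripts to look and compute and a tool call to move; the robot and the scene stay as the last step left them, time stands still between calls to the robot, and variables do not carry over. Pictures are saved under pics/ and viewed, at most 10 in all, crops included, and the job is handed in when it is done.

Besides the shell and the picture viewer there is one more tool, called after "Call:" as name(argument=value, ...) on one line, values as JSON. servo_tool: Moves the arm, as the interface text tells. Its arguments: {"type":"object","properties":{"plan":{"type":"array","items":{"type":"array","items":{"type":"number"}}},"force":{"type":"number"}},"required":["plan"]}

```bash
mkdir -p pics; python3 - <<'E'
from workcell import bot
import cv2,numpy as np
s=bot.observe();print(s['clock'],s['position'],s['tool_rot'],s['force'])
for n in("scene","top"):
    f=bot.grab_frame(n);cv2.imwrite(f"pics/{n}0.png",f["frame"])
    np.savez(f"pics/{n}0.npz",**f);print(n,f["mtx"].tolist(),(-f["R"].T@f["t"]).round(3),f["R"].round(3).tolist())
E
```

```text
0.0 [0.15326607 0.60555716 0.19083417] [-3.14052896e+00  9.01861174e-05  2.89377433e+00] [-0.22962183  0.4174914  -0.13942949]
scene [[406.68307390208685, 0.0, 276.81109769237025], [0.0, 406.68307390208685, 212.0621351063162], [0.0, 0.0, 1.0]] [ 1.119 -0.094  0.678] [[0.299, 0.954, 0.01], [0.666, -0.201, -0.719], [-0.684, 0.221, -0.695]]
top [[530.6362098909257, 0.0, 282.0312255905765], [0.0, 530.6362098909257, 208.05492870169388], [0.0, 0.0, 1.0]] [0.351 0.082 1.127] [[0.113, -0.994, -0.006], [-0.97, -0.109, -0.216], [0.214, 0.031, -0.976]]
```

View pics/scene0.png

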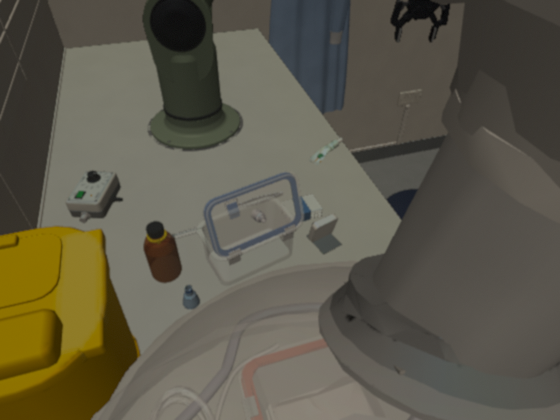

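View pics/top0.png

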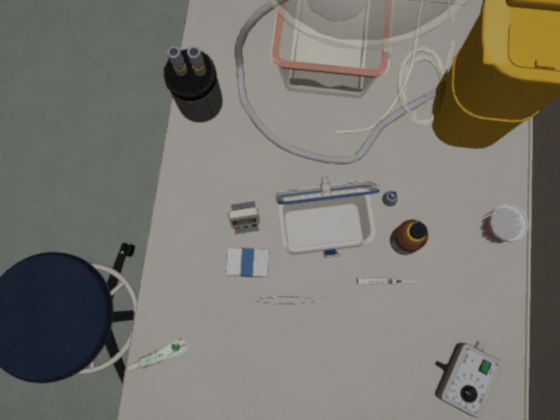

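The scene view shows the chamber at about (250,235) with its blue-rimmed lid raised. The top view shows it at about (325,218), lid edge-on at row 190 and clip at (331,252). I'll enlarge both for the corner pixels.

```bash
python3 - <<'E'
import cv2,numpy as np
a=cv2.imread("pics/top0.png")[165:310,215:435];b=cv2.imread("pics/scene0.png")[165:300,140:350]
f=lambda i:cv2.convertScaleAbs(cv2.resize(i,(800,int(800*i.shape[0]/i.shape[1])),interpolation=cv2.INTER_CUBIC),alpha=1.5)
cv2.imwrite("pics/c1.png",f(a));cv2.imwrite("pics/c2.png",f(b))
E
```

```text
(no output)
```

View pics/c1.png

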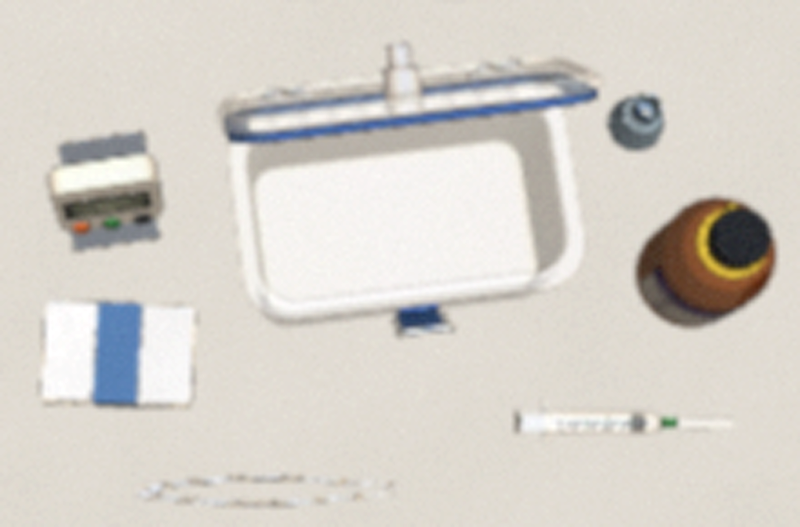

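View pics/c2.png

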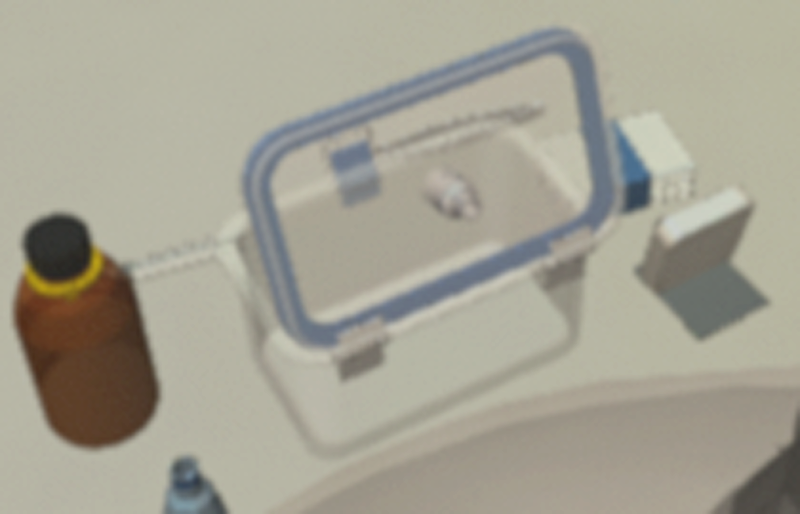

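The crops give usable features. In the top crop the lid front edge runs (227,138)-(600,95), the front rim corners are at about (258,324) and (590,284), and the clip's outer edge runs (400,335)-(452,329). In the scene crop the lid's front corners are at about (240,148) and (583,22). I'll triangulate these.

```bash
cat > h.py <<'E'
import cv2,numpy as np
C={n:dict(np.load(f"pics/{n}0.npz")) for n in("top","scene")}
OFF={"top":(215,165,220/800),"scene":(140,165,210/800)}
def px(n,p): o=OFF[n]; return np.array([o[0]+p[0]*o[2],o[1]+p[1]*o[2]])
def P(n): c=C[n]; return c["mtx"]@np.c_[c["R"],c["t"]]
def tri(a,b):
    X=cv2.triangulatePoints(P("top"),P("scene"),px("top",a),px("scene",b)).ravel();X=X[:3]/X[3]
    e=[np.round(proj(n,X)-px(n,q),1) for n,q in(("top",a),("scene",b))]
    return X,e
def proj(n,X): u=P(n)@np.r_[X,1]; return u[:2]/u[2]
def onz(n,p,z):
    c=C[n];d=c["R"].T@np.linalg.solve(c["mtx"],np.r_[px(n,p),1]);o=-c["R"].T@c["t"].ravel()
    return o+d*(z-o[2])/d[2]
E
python3 - <<'E'
from h import *
np.set_printoptions(precision=4,suppress=True)
# -y is right in top, left in scene
L,R=tri((227,138),(583,22)),tri((600,95),(240,148))
print("lid corners +y",L,"-y",R,"w",np.linalg.norm(L[0]-R[0]))
print("clip tip",tri((426,332),(350,141)), "z100",onz("top",(426,332),.095))
a,b=onz("top",(258,324),.095),onz("top",(590,284),.095)
yv=(a-b)/np.linalg.norm(a-b);print("rim front",a,b,np.linalg.norm(a-b),"yaw",np.degrees(np.arctan2(-yv[0],yv[1])))
w=(L[0]-R[0]);print("lid yaw",np.degrees(np.arctan2(-w[0],w[1])))
xv=np.array([yv[1],-yv[0],0]);c=(a+b)/2+.0605*xv;c[2]=0;print("centre",c)
h=c+.0625*xv+[0,0,.101];m=(L[0]+R[0])/2
d=m-h;print("edge mid",m,"rel hinge",d@xv,d[2],"len",np.linalg.norm(d),"ang(outer +5mm)",np.arctan2(d[2],-(d@xv))-np.arctan2(.005,.123))
for n,p in(("timer",(105,165)),("gauze",(120,355)),("bottle",(739,238)),("cone",(637,120)),("syr",(625,423)),("forc",(265,490))):
    print(n,onz("top",p,{"timer":.064,"gauze":.028,"bottle":.136,"cone":.02}.get(n,.008)))
for s in(.0965,-.0965):
  for n in C:
    for q in(h+s*yv,c-.0605*xv+s*yv+[0,0,.095]):
      o=OFF[n];u=proj(n,q);print(n,((u-o[:2])/o[2]).round())
E
```

```text
lid corners +y (array([0.5606, 0.1193, 0.2077]), [array([0.5, 0.2]), array([ 0.9, -0.1])]) -y (array([ 0.6027, -0.0587,  0.2087]), [array([-0.2, -0. ]), array([-0.3,  0. ])]) w 0.18286617730069812
clip tip (array([0.4922, 0.0077, 0.0979]), [array([-0.5, -0.2]), array([-0.8,  0. ])]) z100 [0.4924 0.0065 0.095 ]
rim front [0.4866 0.0966 0.095 ] [ 0.5283 -0.0789  0.095 ] 0.18032588710644376 yaw 13.360945632145016
lid yaw 13.301348275547221
centre [0.5663 0.0228 0.    ]
edge mid [0.5816 0.0303 0.2082] rel hinge -0.045843104682214246 0.10721092105444704 len 0.1166607384727832 ang(outer +5mm) 1.126099729720038
timer [0.5705 0.1928 0.064 ]
gauze [0.4689 0.1737 0.028 ]
bottle [ 0.554  -0.1476  0.136 ]
cone [ 0.6416 -0.1108  0.02  ]
syr [ 0.4649 -0.1185  0.008 ]
forc [0.4036 0.0831 0.008 ]
top [219. 102.]
top [246. 325.]
scene [628. 231.]
scene [508. 104.]
top [568.  61.]
top [602. 283.]
scene [287. 379.]
scene [190. 226.]
```

```bash
python3 - <<'E'
from h import *
o=OFF["top"]
for q in((370,45),(300,25),(440,30)):
  for z in(.3,.45,.6,.75):
    X=onz("top",((q[0]-o[0])/o[2],(q[1]-o[1])/o[2]),z);print(q,X.round(3),proj("scene",X).round())
E
```

```text
(370, 45) [ 0.833 -0.009  0.3  ] [270. 266.]
(370, 45) [0.746 0.008 0.45 ] [261. 114.]
(370, 45) [0.658 0.024 0.6  ] [250. -70.]
(370, 45) [0.571 0.041 0.75 ] [ 237. -297.]
(300, 25) [0.858 0.114 0.3  ] [374. 258.]
(300, 25) [0.766 0.108 0.45 ] [355. 109.]
(300, 25) [0.674 0.102 0.6  ] [331. -71.]
(300, 25) [0.582 0.097 0.75 ] [ 302. -294.]
(440, 30) [ 0.874 -0.126  0.3  ] [173. 323.]
(440, 30) [ 0.78  -0.089  0.45 ] [175. 146.]
(440, 30) [ 0.685 -0.051  0.6  ] [176. -61.]
(440, 30) [ 0.59  -0.013  0.75 ] [ 178. -306.]
```

Call:
servo_tool(plan=[[0,0,0,-4,0,0,0],[0,0,0,-8,0,0,-4],[0,-2,-1,-12,0,0,-8],[0,-5,-3,-14,0,0,-12],[0,-8,-6,-14,0,0,-16],[0,-12,-9,-14,0,0,-20],[0,-16,-12,-14,0,0,-24],[0,-20,-15,-14,0,0,-27.5],[0,-24,-18,-14,0,0,-27.5],[0,-28,-21,-14,0,0,-27.5]])

```text
clock: 1.1
position: [0.3741, 0.3317, 0.3314]
tool_rot: [3.142, -0.0, -2.909]
force: [0.9, 0.2, 0.2]
grip_width: 0.0003
finger_force: 0.0
```

Call:
servo_tool(plan=[[0,-2,-4,0,0,0,0],[0,-4.5,-8,0,0,0,0],[0,-7,-12,0,0,0,0],[0,-9,-16,0,0,0,0],[0,-11.5,-20,0,0,0,0],[0,-14,-24.5,0,0,0,0],[0,-16.5,-29,0,0,0,0],[0,-18.5,-33,0,0,0,0],[0,-19.1,-34.2,0,0,0,0],[0,-19.1,-34.2,0,0,0,0]])

```text
clock: 2.1
position: [0.6384, 0.0424, 0.3304]
tool_rot: [-3.141, -0.001, -2.913]
force: [0.3, 0.6, 0.2]
grip_width: 0.0002
finger_force: 0.0
```

Call:
servo_tool(plan=[[0,0,0,3,0,0,0],[0,0,0,6,0,0,0],[0,0,0,9,0,0,0],[0,0,0,11,0,0,0],[0,0,0,12.5,0,0,0],[0,0,0,12.5,0,0,0]])

```text
clock: 2.7
position: [0.6362, 0.0462, 0.2046]
tool_rot: [3.141, -0.003, -2.908]
force: [0.1, 0.3, 0.7]
grip_width: 0.0001
finger_force: 0.0
```

```bash
python3 - <<'E'
from workcell import bot
import cv2,numpy as np
s=bot.observe();print(s['clock'],s['position'],s['force'])
a=bot.grab_frame("top")["frame"][150:285,215:425];b=bot.grab_frame("scene")["frame"][130:265,140:350]
f=lambda i:cv2.convertScaleAbs(cv2.resize(i,(467,300),interpolation=cv2.INTER_CUBIC),alpha=1.5)
cv2.imwrite("pics/d1.png",np.vstack([f(a),f(b)]))
E
```

```text
2.7 [0.63615834 0.04615534 0.20461438] [0.0899364  0.27146596 0.7452965 ]
```

View pics/d1.png

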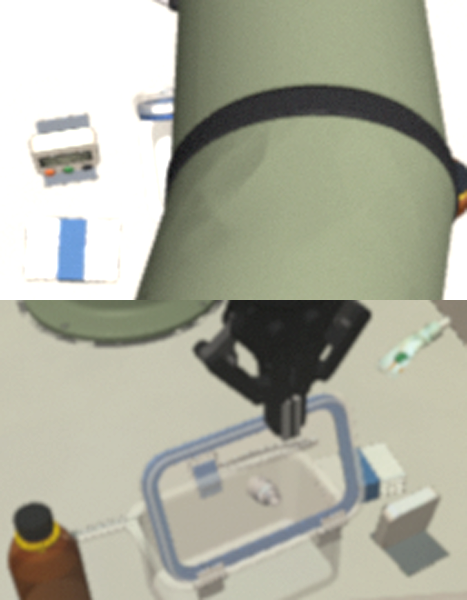

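The fingertip is behind the lid, about 5 mm to the +y side, and nothing has been disturbed. Now I'll sweep the lid down along its arc.

Call:
servo_tool(plan=[[0,1.5,0,0,0,0,0],[0,2.6,0,0,0,0,0],[0,3.4,0,0.1,0,0,0],[0,4.4,0,0.5,0,0,0],[0,5.4,0,1.0,0,0,0],[0,6.3,0,1.6,0,0,0],[0,7.2,0,2.3,0,0,0],[0,7.9,0,3.0,0,0,0],[0,8.6,0,3.9,0,0,0],[0,8.6,0,3.9,0,0,0]])

```text
clock: 3.8
position: [0.5529, 0.0248, 0.1664]
tool_rot: [3.141, -0.002, -2.909]
force: [0.3, 0.2, 0.6]
grip_width: -0.0002
finger_force: 0.0
```

```bash
python3 - <<'E'
from workcell import bot
import cv2,numpy as np
s=bot.observe();print(s['clock'],s['position'],s['force'])
b=bot.grab_frame("scene")["frame"][150:300,140:350]
cv2.imwrite("pics/d2.png",cv2.convertScaleAbs(cv2.resize(b,(630,450),interpolation=cv2.INTER_CUBIC),alpha=1.5))
E
```

```text
3.8 [0.55293976 0.02475689 0.16641491] [0.28286321 0.18672438 0.58465247]
```

View pics/d2.png

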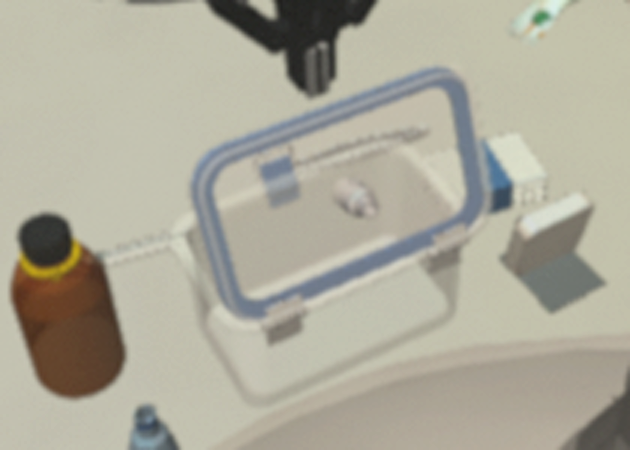

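The lid has not moved (top edge still at (320,105) in the crop), and the finger at (315,95) seems to have passed over it. I'll re-estimate the edge height by line intersection and check the TCP projection.

```bash
python3 - <<'E'
from h import *
np.set_printoptions(precision=4,suppress=True)
def plane(n,a,b):
    c=C[n];ray=lambda p:c["R"].T@np.linalg.solve(c["mtx"],np.r_[px(n,p),1]);o=-c["R"].T@c["t"].ravel()
    k=np.cross(ray(a),ray(b));k/=np.linalg.norm(k);return k,k@o
def line(ta,tb,sa,sb):
    k1,d1=plane("top",ta,tb);k2,d2=plane("scene",sa,sb)
    v=np.cross(k1,k2);v/=np.linalg.norm(v)
    yv=np.array([-.2305,.973,0]);X=np.linalg.solve([k1,k2,yv],[d1,d2,yv@[.566,.024,0]]);return X,v
xv=np.array([.973,.2305,0])
def rep(nm,r): print(nm,r,"xc",(r[0]-[.566,.024,0])@xv)
rep("front edge",line((227,138),(600,95),(275,135),(555,32)))
rep("rim front",line((275,322),(560,288),(222,232),(508,124)))
u=proj("scene",np.array([.5529,.0248,.1664]));print("tcp in d2 crop",(u-[140,150])*3)
u=proj("scene",np.array([.6362,.0462,.2046]));print("tcp in d1 crop",(u-[140,130])*467/210+[0,300])
for n in C:
  for q in((.5,.1,.1),): print(n,P(n)@np.r_[q,1])
E
```

```text
front edge (array([0.5823, 0.0279, 0.2086]), array([ 0.2283, -0.9736, -0.0019])) xc 0.016750831170394595
rim front (array([0.5086, 0.0104, 0.0826]), array([ 0.2285, -0.9735,  0.011 ])) xc -0.058984637953824914
tcp in d2 crop [313.7359 133.2728]
tcp in d1 crop [284.217  469.8324]
top [294.9314 255.3915   1.035 ]
scene [238.0614 169.5194   0.8684]
```

```bash
python3 - <<'E'
from h import *
from workcell import bot
for z in(.191,.204,.22,.235,.25):print(z,proj("scene",np.array([.1533,.6056,z])).round(1))
for z in(.166,.18,.19,.2,.21):print(z,((proj("scene",np.array([.5529,.0248,z]))-[140,150])*3).round(), proj("top",np.array([.5529,.0248,z])).round())
a=cv2.imread("pics/scene0.png")[0:60,370:470]
b=bot.grab_frame("scene")["frame"][100:210,180:320]
f=lambda i:cv2.convertScaleAbs(cv2.resize(i,(600,600*i.shape[0]//i.shape[1]),interpolation=cv2.INTER_CUBIC),alpha=2.5)[:300 if i is a else 330]
cv2.imwrite("pics/d3.png",np.vstack([f(a)[:270],f(b)]))
E
```

```text
0.191 [408.7  59.2]
0.204 [409.7  54.7]
0.22 [411.1  49. ]
0.235 [412.4  43.6]
0.25 [413.7  38.1]
0.166 [314. 134.] [329. 218.]
0.18 [313. 117.] [329. 216.]
0.19 [312. 105.] [330. 215.]
0.2 [311.  92.] [330. 214.]
0.21 [310.  79.] [331. 213.]
```

View pics/d3.png

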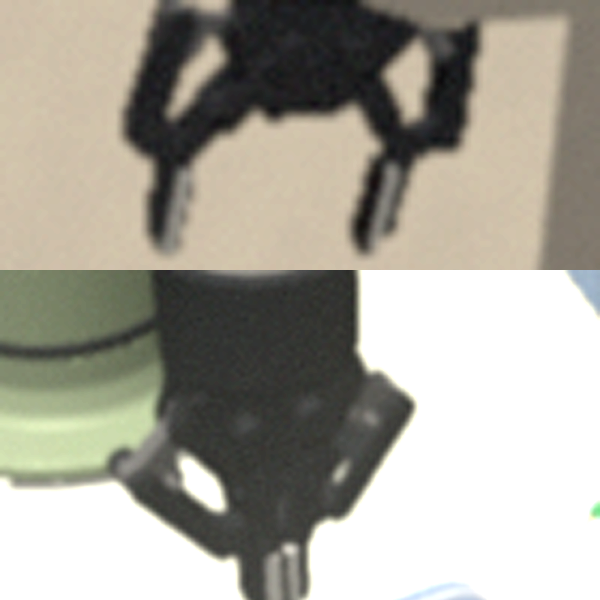

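At the start pose and here, the visible fingertips are about 35 mm above where the reported TCP projects. The finger passing over the lid fits that. I'll go back behind the lid and come in about 40 mm lower.

Call:
servo_tool(plan=[[0,0,0,-3.5,0,0,0],[0,0,0,-6.5,0,0,0],[0,-3,0,-6.5,0,0,0],[0,-6,0,-6.5,0,0,0],[0,-8.6,0,-6.5,0,0,0],[0,-8.6,0,-4,0,0,0],[0,-8.6,0,-1.5,0,0,0],[0,-8.6,0,0.6,0,0,0],[0,-8.6,0,0.6,0,0,0]])

```text
clock: 4.8
position: [0.6368, 0.0448, 0.1591]
tool_rot: [3.141, -0.004, -2.909]
force: [0.2, 0.5, 0.3]
grip_width: -0.0002
finger_force: 0.0
```

Call:
servo_tool(plan=[[0,1,0,0,0,0,0],[0,2,0,0,0,0,0],[0,3,0,0,0,0,0],[0,4,0,0,0,0,0],[0,5,0,0.3,0,0,0],[0,6,0,0.8,0,0,0],[0,6,0,0.8,0,0,0]])

```text
clock: 5.5
position: [0.578, 0.0305, 0.1532]
tool_rot: [3.141, -0.001, -2.91]
force: [0.5, 0.7, 0.7]
grip_width: -0.0001
finger_force: 0.0
```

```bash
python3 - <<'E'
from workcell import bot
import cv2,numpy as np
s=bot.observe();print(s['clock'],s['position'],s['force'])
b=bot.grab_frame("scene")["frame"][130:280,140:350]
cv2.imwrite("pics/d4.png",cv2.convertScaleAbs(cv2.resize(b,(630,450),interpolation=cv2.INTER_CUBIC),alpha=1.5))
E
```

```text
5.5 [0.5779641  0.03053383 0.15321542] [0.49662502 0.74185979 0.73840253]
```

View pics/d4.png

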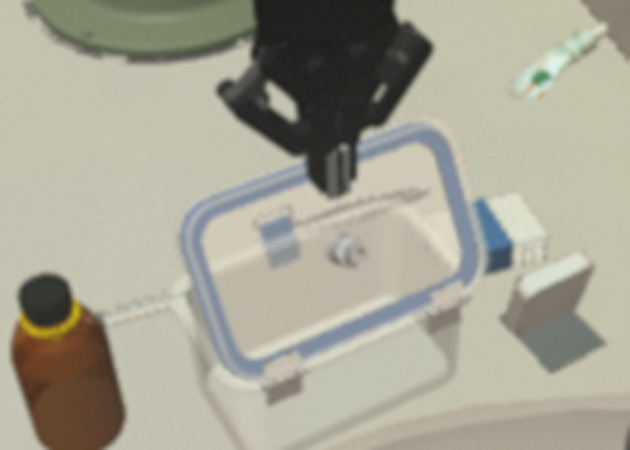

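The finger now overlaps the lid's outer face and the lid has started down. I'll continue along the arc.

Call:
servo_tool(plan=[[0,1.0,0,0.8,0,0,0],[0,1.75,0,1.5,0,0,0],[0,2.4,0,2.3,0,0,0],[0,3.0,0,3.2,0,0,0],[0,3.5,0,4.1,0,0,0],[0,3.9,0,5.1,0,0,0],[0,4.2,0,6.1,0,0,0],[0,4.2,0,6.1,0,0,0]])

```text
clock: 6.35
position: [0.5375, 0.0211, 0.0909]
tool_rot: [3.141, -0.002, -2.909]
force: [0.0, -0.1, 0.6]
grip_width: -0.0003
finger_force: 0.0
```

```bash
python3 - <<'E'
from workcell import bot
import cv2,numpy as np
s=bot.observe();print(s['clock'],s['position'],s['force'])
b=bot.grab_frame("scene")["frame"][130:280,140:350]
cv2.imwrite("pics/d5.png",cv2.convertScaleAbs(cv2.resize(b,(630,450),interpolation=cv2.INTER_CUBIC),alpha=1.5))
E
```

```text
6.35 [0.53748303 0.02111231 0.09092004] [ 0.03555286 -0.08289164  0.55260585]
```

View pics/d5.png

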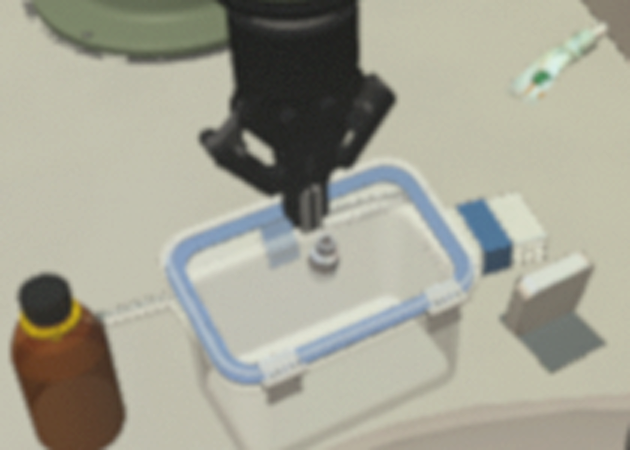

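The lid is nearly shut, about 0.2 rad by estimate. I'll press the rest slowly and watch the force.

Call:
servo_tool(plan=[[0,0.2,0,0.8,0,0,0],[0,0.3,0,1.4,0,0,0],[0,0.3,0,1.7,0,0,0],[0,0.3,0,1.7,0,0,0]])

```text
clock: 6.8
position: [0.5354, 0.0206, 0.0749]
tool_rot: [3.142, -0.001, -2.909]
force: [0.2, -0.1, 0.8]
grip_width: -0.0001
finger_force: 0.0
```

Call:
servo_tool(plan=[[0,0,0,0.2,0,0,0],[0,0,0,0.2,0,0,0]])

```text
clock: 7.0
position: [0.5357, 0.0206, 0.0733]
tool_rot: [-3.142, 0.0, -2.909]
force: [-0.2, -0.5, -0.1]
grip_width: 0.0
finger_force: 0.0
```

Call:
servo_tool(plan=[[0,0,0,0.15,0,0,0],[0,0,0,0.15,0,0,0]])

```text
clock: 7.2
position: [0.5356, 0.0206, 0.0718]
tool_rot: [-3.142, -0.0, -2.91]
force: [0.1, 0.6, -0.2]
grip_width: -0.0
finger_force: 0.0
```

Call:
servo_tool(plan=[[0,0,0,0.1,0,0,0],[0,0,0,0.1,0,0,0]])

```text
clock: 7.4
position: [0.5356, 0.0206, 0.0708]
tool_rot: [-3.142, -0.0, -2.909]
force: [-0.6, -0.0, -0.1]
grip_width: 0.0001
finger_force: 0.0
```

Call:
servo_tool(plan=[[0,0,0,0.1,0,0,0],[0,0,0,0.1,0,0,0]])

```text
clock: 7.6
position: [0.5355, 0.0206, 0.0698]
tool_rot: [3.142, -0.0, -2.909]
force: [0.3, -0.1, -0.5]
grip_width: -0.0005
finger_force: 0.0
```

Call:
servo_tool(plan=[[0,0,0,0.1,0,0,0],[0,0,0,0.1,0,0,0]])

```text
clock: 7.8
position: [0.5356, 0.0206, 0.0688]
tool_rot: [-3.142, -0.0, -2.909]
force: [0.5, -0.8, -0.4]
grip_width: 0.0002
finger_force: 0.0
```

Call:
servo_tool(plan=[[0,0,0,0.1,0,0,0],[0,0,0,0.1,0,0,0]])

```text
clock: 8.0
position: [0.5355, 0.0206, 0.0678]
tool_rot: [3.142, -0.0, -2.91]
force: [0.4, -0.4, -0.1]
grip_width: -0.0002
finger_force: 0.0
```

Call:
servo_tool(plan=[[0,0,0,0.1,0,0,0],[0,0,0,0.1,0,0,0]])

```text
clock: 8.2
position: [0.5356, 0.0206, 0.0668]
tool_rot: [-3.142, -0.0, -2.909]
force: [0.8, 0.9, 0.4]
grip_width: -0.0
finger_force: 0.0
```

Call:
servo_tool(plan=[[0,0,0,0.1,0,0,0],[0,0,0,0.1,0,0,0]])

```text
clock: 8.4
position: [0.5359, 0.0206, 0.0665]
tool_rot: [3.142, 0.001, -2.909]
force: [-2.8, 1.0, 11.7]
grip_width: -0.0001
finger_force: 6.1
```

```bash
python3 - <<'E'
from workcell import bot
import cv2
s=bot.observe();print(s['clock'],s['position'],s['force'])
f=bot.grab_frame("scene")["frame"];cv2.imwrite("pics/e1.png",f)
E
```

```text
8.4 [0.53591477 0.02063929 0.06649669] [-2.77693835  0.97443566 11.70067871]
```

It stopped firmly at 11.7 N, so the lid is shut; the fingertips are about 39 mm above the reported TCP. Now I'll rise, move in front of the clip and lower.

Call:
servo_tool(plan=[[0,0,0,-1.5,0,0,0],[0,0,0,-4,0,0,0],[0,3,0,-4,0,0,0],[0,6,0,-4,0,0,0],[0,8.2,0,-4,0,0,0],[0,8.2,-0.1,-1,0,0,0],[0,8.2,-0.1,1.2,0,0,0],[0,8.2,-0.1,1.8,0,0,0],[0,8.2,-0.1,1.8,0,0,0]])

```text
clock: 9.35
position: [0.4557, 0.0006, 0.0475]
tool_rot: [3.142, -0.001, -2.91]
force: [-0.2, 0.4, 0.5]
grip_width: 0.0
finger_force: 0.0
```

```bash
python3 - <<'E'
from workcell import bot
import cv2,numpy as np
s=bot.observe();print(s['clock'],s['position'],s['force'])
b=bot.grab_frame("scene")["frame"][110:260,140:350]
cv2.imwrite("pics/d6.png",cv2.convertScaleAbs(cv2.resize(b,(798,570),interpolation=cv2.INTER_CUBIC),alpha=1.5))
E
```

```text
9.35 [0.45569849 0.00061663 0.04754253] [-0.20866189  0.41616478  0.545984  ]
```

View pics/d6.png

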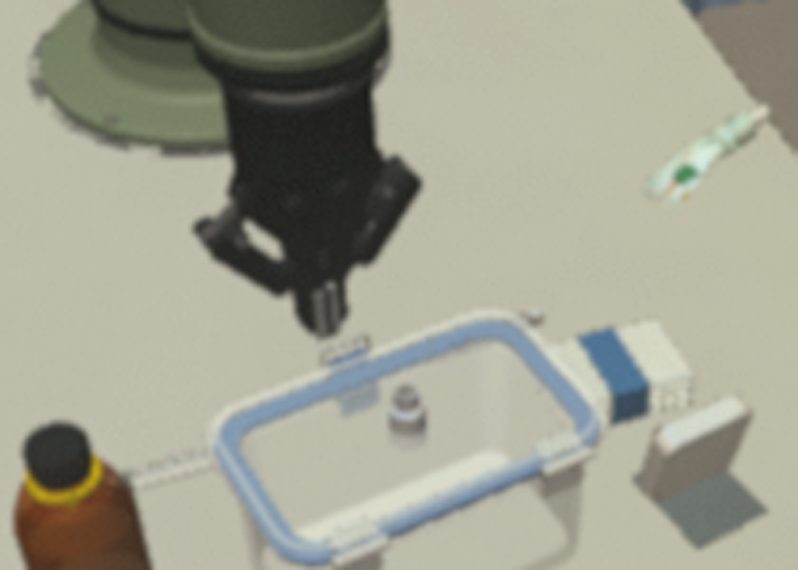

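The picture shows the lid shut flat. The clip is still open at (347,350), with the fingertips just in front of it at (322,333). Now I'll push toward the chamber in small steps.

Call:
servo_tool(plan=[[0,-0.7,0.3,0,0,0,0],[0,-1.4,0.3,0,0,0,0],[0,-1.9,0.3,0,0,0,0],[0,-2.3,0.3,0,0,0,0],[0,-2.3,0.3,0,0,0,0]])

```text
clock: 9.9
position: [0.4781, 0.0091, 0.048]
tool_rot: [-3.142, 0.0, -2.909]
force: [0.4, -0.4, 0.2]
grip_width: -0.0
finger_force: 0.1
```

Call:
servo_tool(plan=[[0,-0.2,0,0,0,0,0],[0,-0.4,0,0,0,0,0],[0,-0.4,0,0,0,0,0]])

```text
clock: 10.2
position: [0.4817, 0.0099, 0.0479]
tool_rot: [-3.142, -0.0, -2.91]
force: [-2.3, -0.5, 0.6]
grip_width: -0.0003
finger_force: 0.8
```

Call:
servo_tool(plan=[[0,-0.15,0,0,0,0,0],[0,-0.3,0,0,0,0,0],[0,-0.3,0,0,0,0,0]])

```text
clock: 10.5
position: [0.4848, 0.0106, 0.0479]
tool_rot: [-3.142, 0.0, -2.909]
force: [-0.6, -0.9, 0.7]
grip_width: -0.0
finger_force: 0.5
```

Call:
servo_tool(plan=[[0,-0.15,0,0,0,0,0],[0,-0.2,0,0,0,0,0],[0,-0.2,0,0,0,0,0]])

```text
clock: 10.8
position: [0.4864, 0.011, 0.0479]
tool_rot: [3.142, -0.0, -2.909]
force: [-3.2, -0.5, 1.9]
grip_width: -0.0003
finger_force: 1.6
```

Call:
servo_tool(plan=[[0,-0.1,0,0,0,0,0],[0,-0.2,0,0,0,0,0],[0,-0.2,0,0,0,0,0]])

```text
clock: 11.1
position: [0.4871, 0.0114, 0.0476]
tool_rot: [3.141, -0.003, -2.91]
force: [-9.0, -1.3, 4.3]
grip_width: 0.0002
finger_force: 4.6
```

Call:
servo_tool(plan=[[0,-0.1,0,0,0,0,0],[0,-0.1,0,0,0,0,0]])

```text
clock: 11.3
position: [0.488, 0.0116, 0.0476]
tool_rot: [3.141, -0.003, -2.91]
force: [-9.6, -1.4, 3.9]
grip_width: 0.0004
finger_force: 4.7
```

Call:
servo_tool(plan=[[0,-0.1,0,0,0,0,0],[0,-0.1,0,0,0,0,0]])

```text
clock: 11.5
position: [0.4889, 0.0119, 0.0476]
tool_rot: [3.141, -0.003, -2.909]
force: [-9.6, 0.1, 3.9]
grip_width: 0.0002
finger_force: 4.7
```

The force is steady at 9.6 N, which matches the chamber's sliding friction, so the clip is either at its stop or jammed. I'll back off, clear the view and check by measurement.

Call:
servo_tool(plan=[[0,1,0,0,0,0,0],[0,4,0,0,0,0,0],[0,6,1,-3,0,0,0],[0,6,4,-7,0,0,0],[0,6,8,-10,0,0,0],[0,6,12.5,-10,0,0,0],[0,6,17,-10,0,0,0],[0,6,21.5,-10,0,0,0],[0,6,26,-10,0,0,0],[0,6,30,-10,0,0,0]])

```text
clock: 12.5
position: [0.3621, 0.2923, 0.1481]
tool_rot: [3.141, 0.001, -2.909]
force: [0.3, -0.4, 0.1]
grip_width: 0.0
finger_force: 0.0
```

```bash
python3 - <<'E'
from workcell import bot
from h import *
s=bot.observe();print(s['clock'],s['position'],s['force'])
f=bot.grab_frame("top");np.savez("pics/top1.npz",**f);g=bot.grab_frame("scene");np.savez("pics/scene1.npz",**g)
xv=np.array([.973,.2305,0]);yv=np.array([-.2305,.973,0]);c0=np.array([.566,.024,0])
def lines(im,n,off):   # brightness/saturation profile along chamber x at given yc, z=.1
    for yc in off:
        r=[]
        for xc in np.arange(-.092,-.046,.002):
            u=proj(n,c0+xc*xv+yc*yv+[0,0,.1]);p=cv2.getRectSubPix(im,(1,1),tuple(map(float,u)))[0,0];r.append("%d/%d"%(int(p[0])-int(p[2]),int(p[1])))
        print(n,yc,*r)
print(np.arange(-92,-46,2))
for n,F0,F1 in(("top",C["top"]["frame"],f["frame"]),("scene",C["scene"]["frame"],g["frame"])):
    print("before");lines(F0,n,(.003,)) 
    print("after");lines(F1,n,(-.06,-.003,.003,.009,.06))
E
```

```text
12.5 [0.36214267 0.29231764 0.14813383] [ 0.34523669 -0.3991551   0.11206847]
[-92 -90 -88 -86 -84 -82 -80 -78 -76 -74 -72 -70 -68 -66 -64 -62 -60 -58
 -56 -54 -52 -50 -48]
before
top 0.003 -10/147 -10/147 -9/146 -10/147 -10/147 -10/148 -10/146 -10/144 -2/138 9/117 19/78 33/49 37/43 38/42 52/56 41/80 10/114 -4/144 -5/156 -2/164 -1/163 -2/160 -2/162
after
top -0.06 -10/149 -10/149 -10/150 -10/150 -11/150 -11/150 -11/151 -11/151 -9/151 -10/151 -9/150 -10/149 -10/149 -9/149 -10/148 -11/146 -6/138 9/128 21/132 24/141 30/137 40/127 36/132
top -0.003 -10/152 -9/152 -10/152 -10/153 -10/153 -10/151 -10/152 -10/152 -10/150 -10/153 -9/148 -4/121 9/72 30/52 57/64 45/83 16/131 20/138 24/136 24/143 31/130 40/123 36/129
top 0.003 -9/151 -11/151 -11/152 -9/152 -10/152 -10/153 -10/152 -10/152 -10/152 -11/152 -10/149 -5/123 12/72 35/70 51/82 40/90 17/110 15/119 22/130 23/142 30/135 41/123 39/127
top 0.009 -10/151 -9/152 -11/152 -10/152 -11/151 -10/150 -11/153 -10/151 -10/151 -10/152 -8/147 -4/123 9/76 36/46 55/61 34/89 12/119 14/120 21/128 25/142 31/134 39/125 36/130
top 0.06 -8/152 -10/152 -10/152 -
[... 512 characters left out ...]
 -12/122 -12/121 -12/120 -12/120 -12/121 -12/121 -12/121 -12/121 -12/121 -12/121 -12/121 -11/118 -8/114 -1/113 4/114 9/111 11/105 16/96 21/96 28/97 29/99 28/99 27/96
scene 0.003 -12/121 -12/121 -12/121 -12/121 -12/122 -12/122 -13/121 -13/121 -14/121 -13/121 -12/122 -10/119 -5/115 -1/112 3/112 5/111 8/104 15/96 22/96 28/98 30/99 30/100 28/99
scene 0.009 -12/122 -12/121 -12/121 -13/121 -12/122 -12/122 -12/121 -12/121 -12/121 -12/117 -11/112 -7/110 -4/107 0/110 2/110 4/110 7/105 15/99 22/99 29/100 30/99 29/98 27/96
scene 0.06 -12/122 -12/122 -13/122 -13/122 -13/122 -13/122 -13/121 -13/121 -13/121 -13/121 -14/122 -14/122 -13/123 -11/127 -11/130 -9/126 -3/117 6/107 17/101 26/100 29/99 28/97 23/94
```

```bash
python3 -c "
from workcell import bot
print(bot.job_done())"
```

```text
the job is handed in; nothing more can be done
None
```

I pushed the lid down to a firm stop (11.7 N), then pushed the clip until the force levelled at 9.6 N and the chamber slid about 2 mm; I then backed the arm clear and handed the job in. I inferred that the clip is home from that force, because the final pictures could not show it to within 2 mm, and no verdict came back.

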